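Shut and lock the dust-extraction blast gate

TASK

Shut off this branch of the workshop's dust extraction: take the gate plate with the red grip from the wooden rack, slide it into the slot in the brass throat of the slanted green blast gate, feeling for it because the throat sits a little to one side, and press it fully home, then turn the black square knob of the yellow catch clockwise until it clicks past its detent, so that the yellow arm locks the plate in. Leave the spare plate with the blue grip in the rack and do not push the other things on the bench about.

Things in the scene. Friction and masses are not known exactly. Their poses are not given: they have to be found in the camera images.
- plate: gate plate: steel slab 70 wide (x), 6 thick (y), 75 high (z), with a red grip block centred on its top edge, 26 along x, 12 thick along y, from 75 to 120 above the foot. Origin: centre of its bottom edge; z runs up the plate. Symmetric: a half turn about z makes no difference. 0.15 to 0.3 kg. Starts upright in one of the rack's two slots
- spare: wider spare plate, 86 wide, otherwise built the same but with a blue grip, in the rack's other slot; not wanted. Origin: centre of its bottom edge, z up
- rack: fixed pale wooden rack, 110 (x) by 150 (y), base board 8 thick; two slots that run along its x at y = -35 and +35, each 9 wide between walls that rise to 44 above the bench. Origin: centre of its underside, on the bench
- gate: fixed green blast gate on a grey foot; origin on the bench, under the slot's mouth. Steel duct stubs of 62 diameter stick out along +y (to 96) and -y (to 57), with flanges of 37 radius whose tops lie 3 below the slanted top face. That flat top face reaches, in the slot's axes, from x = -52 to +92 and y = -20 to +20
- slot: gate housing's slot frame. Origin in the slanted top face, 130 above the bench; z out of the slot, square to the top face, leaning 25 degrees from vertical toward the robot; x along the slot, rising away from the robot; y across. The slot (73 long in x, 7.5 wide in y, 72 deep, sharp-edged) is cut in a brass throat that floats: see slot_brake. Home, plate foot z = -72, shoulders at z = +3
- slot_brake (a point): nominal place of a hidden spring brake shoe in the slot's +y wall, 45 below the mouth; push the plate past it with 5 to 15 N, it will not fall home by itself. The brass throat (top plate 72 by 50, flush with the top face) sits stiffly up to 5 off the housing's centre toward +y or -y, differently each time, and no reading tells it: feel or look for the slot
- latch_grip (a point): where to grip the catch's knob: on its axis, at slot x 65, y 0, z 30. Black square block 22 by 22, 36 high, top 12 above this point, axis along slot z. At joint 0 its flats' normals point 40, 130, -140 and -50 degrees from slot x (toward slot y positive). The point's axes turn with the catch and equal the slot's at joint 0
- latch_tip (a point): tip of the catch's yellow arm, which is fixed to the knob's foot: 14 wide, 6 thick, reaching 44 from the axis; underside 6 above the top face, 3 above the shoulder of a plate that is home (a plate that sticks out further blocks it)
- latch (a joint): catch angle, rad: about 0 open (yellow arm points to slot -y, 80 degrees from the slot line), grows clockwise seen from above to about 1.4 locked (arm points to slot -x, over the plate's shoulder). A spring detent makes a stiff hump (about 0.15 N m) with its crest at 1.0; past it the catch snaps on towards 1.4, where a stop ends it
- bowl: pale turned wooden bowl, 130 across, 55 high; a bystander. Origin: its underside's centre
- oil: amber bottle of finishing oil, 60 across, 130 high; a bystander. Origin: its underside's centre
- mallet: hammer with dark wooden handle, lying; a bystander. Origin: its underside's centre
- gouge: turning gouge with dark wooden handle, 240 long, lying; a bystander. Origin: its underside's centre
- finial: turned wooden finial, 56 across, 128 high, standing; a bystander. Origin: its underside's centre
- collar: dark steel chuck collar, 70 across, 20 high; a bystander. Origin: its underside's centre
- wax: yellow wax jar, 72 across, 50 high; a bystander. Origin: its underside's centre
Mind the look-alikes: they are no part of the job. What is shaped like the plate but orange or pink is not meant.

How it is judged:
On the way, in this order (a step that is already met when the one before it is completed fails the run):
1. the red-gripped plate is fully home in the gate's slot with the catch still open (z of plate in the frame of slot below -0.069 m and x of plate in the frame of slot between -0.006 and 0.006 m and y of plate in the frame of slot between -0.007 and 0.007 m and angle between the z axis of plate and the z axis of slot, either way round below 0.06 rad and value of joint latch below 0.5 rad), for 0.2 s.
2. the catch has clicked past its detent into the locked position (z of plate in the frame of slot below -0.069 m and x of plate in the frame of slot between -0.006 and 0.006 m and y of plate in the frame of slot between -0.007 and 0.007 m and angle between the z axis of plate and the z axis of slot, either way round below 0.06 rad and value of joint latch above 1.2 rad), for 0.2 s.
At the end, for the whole second after the job is handed in: Red-gripped plate at rest in the gate slot: foot within 3 mm of the slot floor, within 6 mm of centre along the slot and 7 mm across, in line within 0.06 rad; catch locked (joint above 1.2 rad); spare plate still in the rack, within 25 mm of its start (all of step 2 and linear speed of plate below 0.02 m/s and distance of spare from where it was at the start of the episode below 0.025 m); the robot touches nothing.
It fails at once if the spare plate was moved by more than 50 mm (distance of spare from where it was at the start of the episode above 0.05 m).
It fails at once if a loose thing on the bench (bowl, bottle, hammer, gouge, finial, collar or jar) was pushed by more than 40 mm (distance of any of bowl, oil, mallet, gouge, finial, collar, wax from where it was at the start of the episode above 0.04 m).
It also fails if it takes over 64 s, if anything falls off the work surface, if the arm or the gripper's body presses on something with over 40 N, if the wrist force passes 120 N, or if a joint passes its speed limit or range.

ROBOT

A 6-joint arm with a two-finger parallel gripper is mounted at the origin on the work surface. World frame = base frame: x ahead of the robot, y to its left, z up, the work surface at z = 0. Lengths are in m, angles in rad, forces in N, time in s.
With the tool pointing down it reaches from about 0.25 to 0.775 m from the base axis. Payload 8.9 kg.
Tool frame: the origin (TCP) lies midway between the tips of the shut fingers; the grasp point (between the pads) lies robot.hold_point_z behind it (robot.hold_point_z is the distance from the TCP to the grasp point, in m); z points along the fingers, y is the line along which they close (so a half turn about z gives the same grasp; the last joint's range is limited). The gripper opens to 85 mm and grips with 20 to 120 N. Pads are 22 mm wide; open, the fingers measure 114 mm over their backs; the gripper's body (76 mm by 85 mm) begins 54 mm behind the grasp point. The pads swing forward as they close: fully open they stand 13 mm farther back than shut.
Start: joints at [0.991, 0.291, -0.153, 1.127, 0, 1.431], TCP at [0.224, 0.475, 0.231] pointing down, gripper open.
Joint ranges: [-2.52, 2.52], [-0.91, 1.74], [-1.3, 1.37], [-1.96, 2.02], [-1.52, 1.47], [-3.14, 3.14]. Speed limits (rad/s): [2.22, 2.22, 2.79, 3.14, 3.14, 3.14].

INTERFACE

Orientations are given as a unit quaternion [w, x, y, z].
In Python, from station import robot gives the robot as it stands.
- The arm moves only by the tool send_rows, never from a script. Its argument "plan" is a list of rows, each an object of numbers: "tx", "ty", "tz": the shift along the tool's x, y, z each as a share of 0.3 m, from -1 to 1; "rx", "ry", "rz": the turn, a rotation vector about the tool's x, y, z each as a share of 90 degrees, from -1 to 1; "claw": the opening, from -1 (shut) to 1 (fully open). A call has 1 to 10 rows; each row shifts and turns the commanded pose from where the row before left it, along the tool's axes as they then stand; what a row does not reach is not made up. A row lasts 1/8 s, in which the tool goes at most 62.5 mm and 10.7 degrees, less where a joint would pass 70% of its speed; a pose out of reach is approached as far as the arm can. A call with a number of a shift or a turn outside -1 to 1 is refused whole. A call with a gripper value outside its range is refused whole. The fingers move at their own pace and stop on an object; "squeeze" is the grip in N (left out, the last holds). Time passes only in rows, so rows that do not move let the fingers close. It gives the time, the measured TCP pose, the force, the opening and the grip force at its end, in the units of the state.
- robot.get_obs(): the state, without advancing time (a new reading comes with each control period).
- robot.snapshot(name): name is "scene" or "top" or "wrist"; returns a dict with "color" (420x560x3 uint8, blue, green, red), "mtx" (3x3 intrinsics, pixels), "T" (4x4, takes a point from camera to world coordinates). Camera axes: x right, y up, looking along -z (the intrinsics and any distortion apply to the point x, -y, -z); pixel columns grow to the right and rows downward; lengths in m; the calibration is good to about 2 mm. The wrist camera is an equidistant fisheye: a pixel r from the principal point sees the ray r / f radians off the axis. A picture is of the moment at which its call begins. There is no depth.
- robot.sign_off(): hands the job in; it is judged then, once.
Trained networks look in a picture, given as the dict that the camera call returned (one of the last four; its "shot" number tells which), for a name from the list of things; names that differ only in an ending like _2 or _b are one class to them, and where a whole thing is asked for, a point or a joint stands for the part that bears it (a point fixed in the world has none). Each returns a list of dicts, best first, with "conf" (0 to 1); they miss things now and then, are a little off and sometimes report something else, mostly with a low value. They report only what shows in the picture. A call takes as long as a camera call. They do not tell look-alikes from the thing itself.
- robot.search_frame(picture, query): "extent" ([centre column, centre row, width, height] in pixels, round what is visible of it).
The state is a dict: "time_s": time; "joints": joint angles; "qvel": joint speeds; "joint_torque": joint torques, N m; "position": TCP position; "ee_rot": TCP orientation; "ft_force": force on the tool from outside, world axes, zero at the start; "moment": the same for the moment, N m; "width": opening from 0.0 (shut) to 1.0 (fully open); "grip_force": force on a finger pad.
Only numpy, scipy, OpenCV 4.12 (cv2) and the standard library are available. Lean on these libraries where they do the work, as an engineer would, in place of code of your own. Each camera call takes 0.05 s, during which the arm holds its last target. There are 200 camera calls.

## Working session

There is one attempt and no reset: what is moved stays moved. The work goes in short steps, Python scripts to look and compute and a tool call to move; the robot and the scene stay as the last step left them, time stands still between calls to the robot, and variables do not carry over. Pictures are saved under pics/ and viewed, at most 10 in all, crops included, and the job is handed in when it is done.

Besides the shell and the picture viewer there is one more tool, called after "Emit:" in YAML: its name, and indented under it one key for each argument. send_rows: Moves the arm, as the interface text tells. Shift numbers are shares of 0.3 m and turn numbers shares of 90 degrees, none past 1 either way. Its arguments: {"type":"object","properties":{"plan":{"type":"array","items":{"type":"object","properties":{"tx":{"type":"number","minimum":-1,"maximum":1},"ty":{"type":"number","minimum":-1,"maximum":1},"tz":{"type":"number","minimum":-1,"maximum":1},"rx":{"type":"number","minimum":-1,"maximum":1},"ry":{"type":"number","minimum":-1,"maximum":1},"rz":{"type":"number","minimum":-1,"maximum":1},"claw":{"type":"number"}}}},"squeeze":{"type":"number"}},"required":["plan"]}

```bash
ls; mkdir -p pics; python3 - <<'E'
from station import robot
import cv2,numpy as np
o=robot.get_obs();print({k:np.round(v,3) for k,v in o.items()}, robot.hold_point_z)
ims=[]
for n in("scene","top","wrist"):
    s=robot.snapshot(n);cv2.imwrite(f"pics/{n}0.png",s["color"]);print(n,s["mtx"].round(1).tolist(),s["T"].round(4).tolist(),[k for k in s])
    for q in("plate","spare","rack","gate","latch_grip","latch_tip","bowl","oil","mallet","gouge","finial","collar","wax"):
        print(q,[(np.round(d["extent"]).astype(int).tolist(),round(d["conf"],2)) for d in robot.search_frame(s,q)[:3]])
E
```

```text
pics
{'time_s': np.float64(0.0), 'joints': array([ 0.991,  0.291, -0.154,  1.127,  0.   ,  1.432]), 'qvel': array([ 0.002,  0.001,  0.002, -0.001, -0.   ,  0.002]), 'joint_torque': array([-0.0000e+00, -5.3715e+01,  3.3137e+01,  1.6000e-02, -0.0000e+00,
        0.0000e+00]), 'position': array([0.224, 0.474, 0.231]), 'ee_rot': array([-0.   ,  0.219,  0.976, -0.001]), 'ft_force': array([-0.041, -0.362,  0.169]), 'moment': array([0.057, 0.023, 0.001]), 'grip_force': np.float64(0.0), 'width': np.float64(1.003)} 0.0187
scene [[394.2, 0.0, 285.2], [0.0, 394.2, 207.0], [0.0, 0.0, 1.0]] [[0.7779, -0.4432, 0.4456, 1.0169], [0.6283, 0.5332, -0.5665, -0.563], [0.0135, 0.7206, 0.6932, 0.8331], [0.0, 0.0, 0.0, 1.0]] ['color', 'mtx', 'T', 'shot']
plate [([143, 300, 31, 38], 0.86), ([165, 232, 30, 31], 0.61)]
spare [([203, 246, 28, 36], 0.83)]
rack [([197, 278, 69, 53], 0.63), ([400, 206, 26, 40], 0.34)]
gate [([328, 215, 72, 77], 0.77)]
latch_grip [([339, 192, 17, 27], 0.61)]
latch_tip [([339, 192, 15, 23], 0.74), ([399, 204, 24, 39], 0.54)]
bowl [([302, 317, 60, 53], 0.74)]
oil [([237, 360, 36, 52
[... 621 characters left out ...]
65], 0.57)]
latch_grip []
latch_tip [([243, 172, 23, 10], 0.6)]
bowl [([336, 148, 38, 44], 0.83)]
oil [([390, 157, 22, 23], 0.9)]
mallet [([170, 254, 74, 66], 0.7)]
gouge []
finial [([367, 242, 11, 26], 0.7), ([187, 152, 18, 22], 0.59)]
collar [([285, 140, 22, 19], 0.7)]
wax [([419, 185, 27, 26], 0.86)]
wrist [[325.2, 0.0, 283.0], [0.0, 325.2, 205.3], [0.0, 0.0, 1.0]] [[0.4264, -0.8657, -0.2622, 0.158], [0.9046, 0.4078, 0.1245, 0.5068], [-0.0009, -0.2902, 0.957, 0.373], [0.0, 0.0, 0.0, 1.0]] ['color', 'mtx', 'T', 'shot']
plate [([15, 370, 30, 41], 0.83)]
spare []
rack []
gate []
latch_grip []
latch_tip []
bowl []
oil []
mallet [([270, 335, 174, 45], 0.93)]
gouge []
finial []
collar []
wax []
```

```bash
python3 - <<'E'
import cv2,numpy as np
a=cv2.imread("pics/scene0.png");b=cv2.imread("pics/top0.png")
a=cv2.resize(a[130:410,110:450],(728,600),interpolation=2)
cv2.imwrite("pics/a.png",a)
b=cv2.resize(b[110:310,140:440],(800,533),interpolation=2)
cv2.imwrite("pics/b.png",b)
E
```

```text
(no output)
```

View pics/a.png

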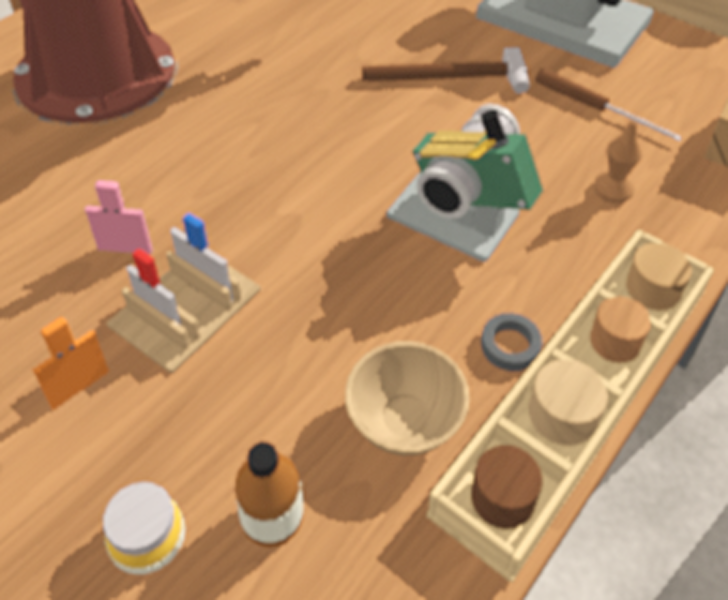

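View pics/b.png

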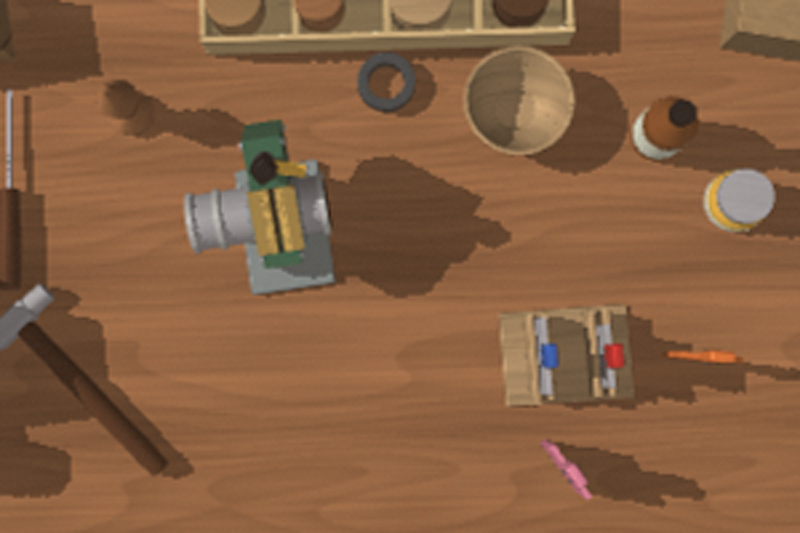

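The scene view shows the red plate in the rack's near-left slot (crop 147,268), blue next to it and orange and pink decoys beside the rack. The green gate has its brass top at crop (455,145) and a black knob at (493,125). In the top crop, red is at (614,355), blue at (549,356), the brass throat at (277,220) and the knob at (263,167).

```bash
cat > h.py <<'E'
import cv2,numpy as np
from scipy.spatial.transform import Rotation as Ro
from scipy.optimize import least_squares
from station import robot
def proj(s,P,fish=False):
    P=np.atleast_2d(P);T=s["T"];c=(P-T[:3,3])@T[:3,:3]; c=c*[1,-1,-1];K=s["mtx"]
    if fish:
        r=np.hypot(c[:,0],c[:,1]);th=np.arctan2(r,c[:,2]);k=th/np.maximum(r,1e-9);uv=c[:,:2]*k[:,None]
    else: uv=c[:,:2]/c[:,2:]
    return uv*[K[0,0],K[1,1]]+[K[0,2],K[1,2]]
def ray(s,uv,fish=False):
    K=s["mtx"];d=(np.array(uv)-[K[0,2],K[1,2]])/[K[0,0],K[1,1]]
    if fish:
        th=np.hypot(*d);v=np.array([*(d/max(th,1e-9)*np.sin(th)),np.cos(th)])
    else: v=np.array([*d,1.]);v/=np.linalg.norm(v)
    return s["T"][:3,3],s["T"][:3,:3]@(v*[1,-1,-1])
def tri(rs):
    A=0;b=0
    for o,d in rs:
        M=np.eye(3)-np.outer(d,d);A=A+M;b=b+M@o
    p=np.linalg.solve(A,b);return p,[np.linalg.norm((np.eye(3)-np.outer(d,d))@(p-o)) for o,d in rs]
def blobs(img,lo,hi,amin=15,box=None):
    h=cv2.cvtColor(img,cv2.COLOR_BGR2HSV);m=cv2.inRange(h,np.array(lo),np.array(hi))
    if box is not None:
        z=np.zeros_like(m);x0,y0,x1,y1=box;z[y0:y1,x0:x1]=m[y0:y1,x0:x1];m=z
    n,l,st,c=cv2.connectedComponentsWithStats(m)
    return sorted([(int(st[i,4]),c[i].round(1).tolist(),cv2.minAreaRect(np.argwhere(l==i)[:,::-1].astype(np.float32))) for i in range(1,n) if st[i,4]>=amin],key=lambda t:-t[0])
def toolR(): 
    q=robot.get_obs()["ee_rot"];return Ro.from_quat([*q[1:],q[0]]).as_matrix()
def rel(p,R=None):
    "shares to bring TCP to p, tool R"
    o=robot.get_obs();R0=toolR();d=R0.T@(np.array(p)-o["position"])
    rv=np.zeros(3) if R is None else Ro.from_matrix(R0.T@R).as_rotvec()
    return (d/.3).round(4),(rv/(np.pi/2)).round(4)
E
python3 - <<'E'
from h import *
S={n:robot.snapshot(n) for n in("scene","top")}
for nm,lo,hi in(("red",(0,200,120),(4,255,255)),("blue",(105,150,80),(125,255,255)),("green",(50,80,40),(85,255,255)),("yel",(20,150,150),(30,255,255)),("black",(0,0,0),(180,255,30))):
    for n,s in S.items():
        print(nm,n,[(a,c,np.round(r[1],1),round(r[2])) for a,c,r in blobs(s["color"],lo,hi,8)[:5]])
E
```

```text
red scene []
red top []
blue scene [(1759, [199.8, 51.0], array([60.2, 37.5]), 22), (82, [200.8, 237.9], array([15.1,  6.3]), 79), (32, [191.2, 96.0], array([ 1.3, 25.5]), 65)]
blue top [(28, [345.5, 243.0], array([6., 3.]), 90)]
green scene [(890, [486.9, 6.0], array([83., 18.]), 0), (656, [346.8, 211.6], array([33.5, 29.9]), 81), (585, [204.0, 19.6], array([22.8, 56.9]), 72), (456, [259.2, 9.5], array([38., 28.]), 90), (132, [268.1, 65.5], array([20.,  7.]), 90)]
green top []
yel scene [(565, [419.1, 13.2], array([21.1, 30.8]), 12), (170, [179.4, 386.4], array([15.9, 35.3]), 64), (50, [333.9, 199.5], array([ 4.2, 12.7]), 45)]
yel top [(50, [409.4, 187.6], array([20.2,  8.1]), 69), (12, [250.9, 172.3], array([5.7, 2.5]), 18)]
black scene [(75, [101.9, 17.7], array([38.,  2.]), 90), (17, [134.1, 101.6], array([3., 4.]), 90), (13, [371.6, 23.8], array([ 2., 11.]), 90), (11, [393.3, 129.6], array([6.7, 1.5]), 22), (10, [388.3, 16.3], array([1.3, 6.7]), 63)]
black top [(285, [318.9, 402.3], array([36.8, 12.4]), 37), (227, [35.8, 397.5], array([ 9.2, 32.5]), 45), (51, [56.6, 363.7], array([9.8, 7.6]), 27), (38, [1.1, 387.1], array([14.,  3.]), 90), (9, [54.3, 334.4], array([1. , 8.1]), 59)]
```

```bash
python3 - <<'E'
from h import *
S=[robot.snapshot(n) for n in("scene","top")]
for n,a,b in(("red",(178.7,255.2),(370.2,243.1)),("blue",(200.8,237.9),(345.5,243)),("knobtop",(338.9,183.7),(238.2,171.1)),("throat",(322.5,197.3),(243.9,192.5))):
    p,e=tri([ray(S[0],a),ray(S[1],b)]);print(n,p.round(4),np.round(e,4))
    if n=="red":
        R=np.array([[-1,0,0],[0,1,0],[0,0,-1.]]);print(rel(p+[-.03,0,.13],R))
E
```

```text
red [ 0.4576 -0.257   0.1054] [0.0021 0.0021]
(array([-1.6546, -1.9166, -0.0137]), array([-0.    ,  0.    , -0.2806]))
blue [ 0.4589 -0.1867  0.1065] [0.0007 0.0007]
knobtop [0.659  0.1088 0.1968] [0.0015 0.0015]
throat [0.6133 0.1043 0.1266] [0.0033 0.0033]
```

Emit:
send_rows:
  plan:
    - {"rz": -0.0935, "tz": -0.1, "claw": 0.2}
    - {"rz": -0.0935, "tz": -0.1}
    - {"rz": -0.0935, "tz": -0.1}
    - {"tx": -0.12, "ty": -0.125}
    - {"tx": -0.12, "ty": -0.125}
    - {"tx": -0.12, "ty": -0.125}
    - {"tx": -0.12, "ty": -0.125}
    - {"tx": -0.12, "ty": -0.125}
    - {"tx": -0.12, "ty": -0.125}
    - {"tx": -0.12, "ty": -0.125}

```text
invalid input
```

Emit:
send_rows:
  plan:
    - {"tx": -0.12, "ty": -0.125}
    - {"tx": -0.12, "ty": -0.125}
    - {"tx": -0.12, "ty": -0.125}
    - {}

```text
invalid input
```

```bash
python3 - <<'E'
from h import *
import pickle
s=robot.snapshot("wrist");pickle.dump(s,open("g1.pkl","wb"));cv2.imwrite("pics/g1.png",s["color"])
print(proj(s,[[.659,.1088,.197],[.613,.104,.127]],True),robot.get_obs()["position"].round(4),toolR().round(3))
E
```

```text
[[197.31402065 524.56894676]
 [185.86177356 483.20135302]] [0.224  0.4748 0.2313] [[-0.904  0.427  0.   ]
 [ 0.427  0.904 -0.   ]
 [-0.    -0.    -1.   ]]
```

View pics/g1.png

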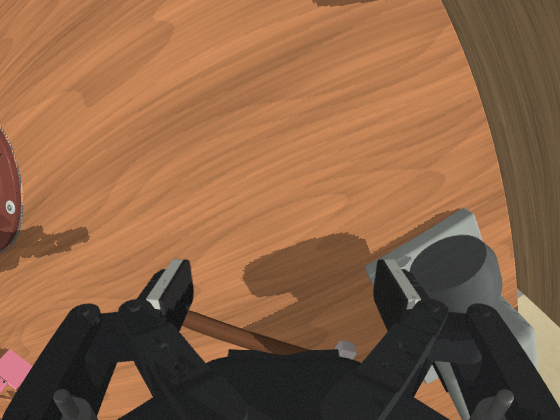

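The view is still from the start pose, because the moves were refused. It shows the fingers, the hammer handle and a grey machine at right (450,270). I'll retry with all fields filled in.

Emit:
send_rows:
  plan:
    - {"tx": 0, "ty": 0, "tz": -0.1, "rx": 0, "ry": 0, "rz": -0.0935, "claw": 0.2}
    - {"tx": 0, "ty": 0, "tz": -0.1, "rx": 0, "ry": 0, "rz": -0.0935, "claw": 0.2}
    - {"tx": 0, "ty": 0, "tz": -0.1, "rx": 0, "ry": 0, "rz": -0.0935, "claw": 0.2}
    - {"tx": -0.12, "ty": -0.125, "tz": 0, "rx": 0, "ry": 0, "rz": 0, "claw": 0.2}
    - {"tx": -0.12, "ty": -0.125, "tz": 0, "rx": 0, "ry": 0, "rz": 0, "claw": 0.2}
    - {"tx": -0.12, "ty": -0.125, "tz": 0, "rx": 0, "ry": 0, "rz": 0, "claw": 0.2}
    - {"tx": -0.12, "ty": -0.125, "tz": 0, "rx": 0, "ry": 0, "rz": 0, "claw": 0.2}
    - {"tx": -0.12, "ty": -0.125, "tz": 0, "rx": 0, "ry": 0, "rz": 0, "claw": 0.2}
    - {"tx": -0.12, "ty": -0.125, "tz": 0, "rx": 0, "ry": 0, "rz": 0, "claw": 0.2}
    - {"tx": -0.12, "ty": -0.125, "tz": 0, "rx": 0, "ry": 0, "rz": 0, "claw": 0.2}

```text
time_s: 3.6
position: [0.477, 0.2109, 0.3214]
ee_rot: [0.0, 0.0, 1.0, 0.0]
ft_force: [-0.1, 0.2, -0.3]
width: 0.604
grip_force: 0.0
```

Emit:
send_rows:
  plan:
    - {"tx": -0.16, "ty": -0.1, "tz": 0, "rx": 0, "ry": 0, "rz": 0, "claw": 0.2}
    - {"tx": -0.16, "ty": -0.1, "tz": 0, "rx": 0, "ry": 0, "rz": 0, "claw": 0.2}
    - {"tx": -0.16, "ty": -0.1, "tz": 0, "rx": 0, "ry": 0, "rz": 0, "claw": 0.2}
    - {"tx": 0, "ty": 0, "tz": 0, "rx": 0, "ry": 0, "rz": 0, "claw": 0.2}

```text
time_s: 4.1
position: [0.6223, 0.1196, 0.3193]
ee_rot: [-0.001, 0.002, 1.0, -0.0]
ft_force: [-0.1, -0.1, -0.7]
width: 0.602
grip_force: 0.0
```

```bash
python3 - <<'E'
from h import *
import pickle
s=robot.snapshot("wrist");pickle.dump(s,open("g1.pkl","wb"))
print(proj(s,[[.659,.1088,.197],[.613,.104,.127]],True),robot.get_obs()["position"].round(4))
cv2.imwrite("pics/g1b.png",cv2.resize(s["color"][60:360,120:520],(800,600),interpolation=2))
E
```

```text
[[270.63107464 238.0527045 ]
 [267.98404335 171.35458478]] [0.6208 0.121  0.32  ]
```

View pics/g1b.png

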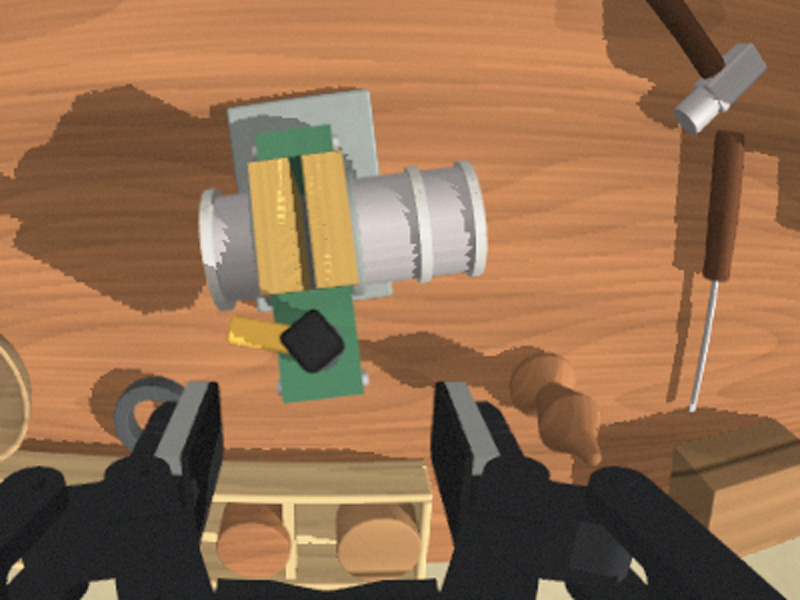

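The gate is clearly visible. In crop pixels the brass throat has corners (249,161), (343,152), (262,294) and (358,287), with the dark slot running from (296,157) to (311,290). The knob top is at (313,340), the arm points left (open), and the green end corners are (284,403) and (364,393). Next I'll fit the gate pose.

```bash
cat >> h.py <<'E'
def gateR(psi,tilt=np.radians(25)):
    c,s=np.cos(psi),np.sin(psi);h=np.array([c,s,0]);Z=np.array([0,0,1.])
    x=np.cos(tilt)*h+np.sin(tilt)*Z;z=-np.sin(tilt)*h+np.cos(tilt)*Z
    return np.column_stack([x,np.cross(z,x),z])
E
python3 - <<'E'
from h import *
import pickle
s=pickle.load(open("g1.pkl","rb"))
F=[(-52,-20,0,0,256,135),(-52,20,0,0,331,125),(92,-20,0,0,284,403),(92,20,0,0,364,393),
(-36,-25,0,1,249,161),(-36,25,0,1,343,152),(36,-25,0,1,262,294),(36,25,0,1,358,287),(-36,0,0,1,296,157),(36,0,0,1,311,290),(65,0,42,0,313,340)]
F=np.array(F,float);uv=F[:,4:]/2+[120,60]
def f(p,full=False):
    P=F[:,:3].copy()/1e3;P[:,1]+=F[:,3]*p[3]
    W=P@gateR(p[2]).T+[p[0],p[1],p[4]]
    e=proj(s,W,True)-uv
    return e if full else np.append(e.ravel(),(p[4]-.13)/.002)
r=least_squares(f,[.61,.104,0,0,.13],x_scale=[.01,.01,.1,.01,.01],loss="soft_l1")
print(r.x.round(4));print(f(r.x,True).round(1));J=r.jac;print(np.sqrt(np.diag(np.linalg.inv(J.T@J))).round(4))
E
```

```text
[ 0.6118  0.1084  0.1214 -0.0007  0.1288]
[[ 0.9 -0.4]
 [ 0.  -0.2]
 [ 0.3  0.2]
 [-0.2  0.8]
 [ 0.3  1. ]
 [-0.3 -0.6]
 [-0.1  0.6]
 [ 0.5 -1.7]
 [-0.1 -0.1]
 [-0.4 -0.3]
 [-0.7  0.3]]
[0.0005 0.0006 0.0071 0.0007 0.0016]
```

Emit:
send_rows:
  plan:
    - {"tx": 0.067, "ty": -0.162, "tz": 0, "rx": 0, "ry": 0, "rz": 0, "claw": 0.2}
    - {"tx": 0.067, "ty": -0.162, "tz": 0, "rx": 0, "ry": 0, "rz": 0, "claw": 0.2}
    - {"tx": 0.067, "ty": -0.162, "tz": 0, "rx": 0, "ry": 0, "rz": 0, "claw": 0.2}
    - {"tx": 0.067, "ty": -0.162, "tz": 0, "rx": 0, "ry": 0, "rz": 0, "claw": 0.2}
    - {"tx": 0.067, "ty": -0.162, "tz": 0, "rx": 0, "ry": 0, "rz": 0, "claw": 0.2}
    - {"tx": 0.067, "ty": -0.162, "tz": 0, "rx": 0, "ry": 0, "rz": 0, "claw": 0.2}
    - {"tx": 0.067, "ty": -0.162, "tz": 0, "rx": 0, "ry": 0, "rz": 0, "claw": 0.2}
    - {"tx": 0, "ty": 0, "tz": 0, "rx": 0, "ry": 0, "rz": 0, "claw": 0.2}

```text
time_s: 5.15
position: [0.4776, -0.2196, 0.3217]
ee_rot: [0.0, 0.002, 1.0, -0.0]
ft_force: [0.1, 0.9, 0.1]
width: 0.598
grip_force: 0.0
```

```bash
python3 - <<'E'
from h import *
import pickle
s=robot.snapshot("wrist");pickle.dump(s,open("r1.pkl","wb"))
print(proj(s,[[.4576,-.257,.105]],True),robot.get_obs()["position"].round(4))
c=proj(s,[[.4576,-.22,.06]],True)[0].astype(int);x0,y0=max(c[0]-133,0),max(c[1]-100,0);print(x0,y0)
cv2.imwrite("pics/r1.png",cv2.resize(s["color"][y0:y0+200,x0:x0+266],(798,600),interpolation=2))
E
```

```text
[[249.37057933 157.68850791]] [ 0.4783 -0.2181  0.3217]
149 52
```

View pics/r1.png

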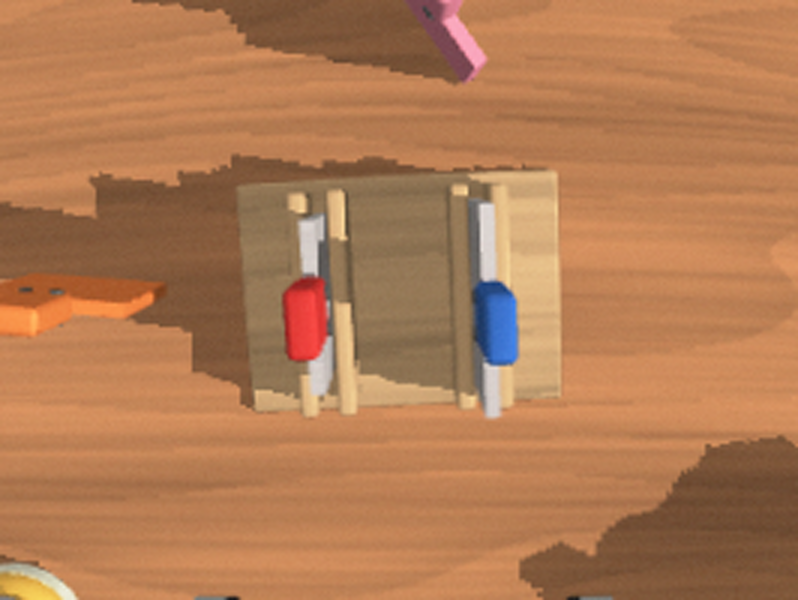

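The red grip is at crop (306,320), the blue at (496,322), and the rack board corners are at (238,187), (556,172), (561,397) and (255,411). The plates run nearly along world x.

```bash
python3 - <<'E'
from h import *
import pickle
s=pickle.load(open("r1.pkl","rb"))
off=np.array([149,52]);F=np.array([(-55,-75,238,187),(-55,75,556,172),(55,75,561,397),(55,-75,255,411)],float)
uv=F[:,2:]/3+off
def W(p,P):
    c,t=np.cos(p[2]),np.sin(p[2]);return np.array(P)@np.array([[c,-t,0],[t,c,0],[0,0,1]]).T+[p[0],p[1],0]
f=lambda p:(proj(s,W(p,np.c_[F[:,:2]/1e3,np.full(4,.008)]),True)-uv).ravel()
r=least_squares(f,[.458,-.22,0],x_scale=[.01,.01,.1]);print(r.x.round(4),r.fun.round(1))
yel=lambda P:((proj(s,W(r.x,P),True)-off)*3).round(0).tolist()
print("slot -35 grip top corners",yel([(x,-.035+y,.128) for x in(-.013,.013) for y in(-.006,.006)]))
print("grip bottom corners +y side",yel([(x,-.029,.083) for x in(-.013,.013)]))
print("plate top ends",yel([(x,-.035+y,.083) for x in(-.035,.035) for y in(-.003,.003)]))
print("blue plate ends",yel([(x,.035+y,.083) for x in(-.043,.043) for y in(-.003,.003)]))
hsv=cv2.cvtColor(s["color"],cv2.COLOR_BGR2HSV);m=((hsv[...,0]<6)|(hsv[...,0]>174))&(hsv[...,1]>190)
m[:, :220]=0;m[:,280:]=0
ys,xs=np.nonzero(m);print("red box",(np.array([[xs.min(),ys.min()],[xs.max()+1,ys.max()+1]])-off)*3)
E
```

```text
[ 0.4604 -0.2196  0.0446] [-0.8 -0.6  0.8 -0.8  0.6  0.7 -0.6  0.8]
slot -35 grip top corners [[282.0, 303.0], [316.0, 301.0], [287.0, 376.0], [321.0, 375.0]]
grip bottom corners +y side [[326.0, 286.0], [331.0, 351.0]]
plate top ends [[300.0, 232.0], [315.0, 231.0], [312.0, 406.0], [327.0, 405.0]]
blue plate ends [[480.0, 203.0], [495.0, 202.0], [486.0, 417.0], [501.0, 417.0]]
red box [[285 279]
 [324 360]]
```

```bash
python3 - <<'E'
from h import *
a=.0446;c,t=np.cos(a),np.sin(a)
R=np.array([[-c,-t,0],[-t,c,0],[0,0,-1.]])
print(rel([.457,-.2552,.092],R))
E
```

```text
(array([ 0.071 , -0.124 ,  0.7656]), array([ 0.0001,  0.0003, -0.0298]))
```

Emit:
send_rows:
  plan:
    - {"tx": 0.071, "ty": -0.124, "tz": 0, "rx": 0, "ry": 0, "rz": 0, "claw": 0.2}
    - {"tx": 0, "ty": 0, "tz": 0.1, "rx": 0, "ry": 0, "rz": -0.03, "claw": 0.2}
    - {"tx": 0, "ty": 0, "tz": 0.16, "rx": 0, "ry": 0, "rz": 0, "claw": 0.2}
    - {"tx": 0, "ty": 0, "tz": 0.16, "rx": 0, "ry": 0, "rz": 0, "claw": 0.2}
    - {"tx": 0, "ty": 0, "tz": 0.14, "rx": 0, "ry": 0, "rz": 0, "claw": 0.2}
    - {"tx": 0, "ty": 0, "tz": 0.12, "rx": 0, "ry": 0, "rz": 0, "claw": 0.2}
    - {"tx": 0, "ty": 0, "tz": 0.086, "rx": 0, "ry": 0, "rz": 0, "claw": 0.2}
    - {"tx": 0, "ty": 0, "tz": 0, "rx": 0, "ry": 0, "rz": 0, "claw": 0.2}

```text
time_s: 6.2
position: [0.4572, -0.2526, 0.0904]
ee_rot: [-0.001, -0.025, 1.0, 0.001]
ft_force: [-1.1, 1.0, 0.4]
width: 0.601
grip_force: 0.0
```

```bash
python3 - <<'E'
from h import *
o=robot.get_obs();print(o["position"].round(4),o["ft_force"].round(1))
s=robot.snapshot("wrist")
cv2.imwrite("pics/r2.png",cv2.resize(s["color"][200:420,130:430],(800,587),interpolation=2))
E
```

```text
[ 0.4572 -0.2526  0.0904] [-1.1  1.   0.4]
```

View pics/r2.png

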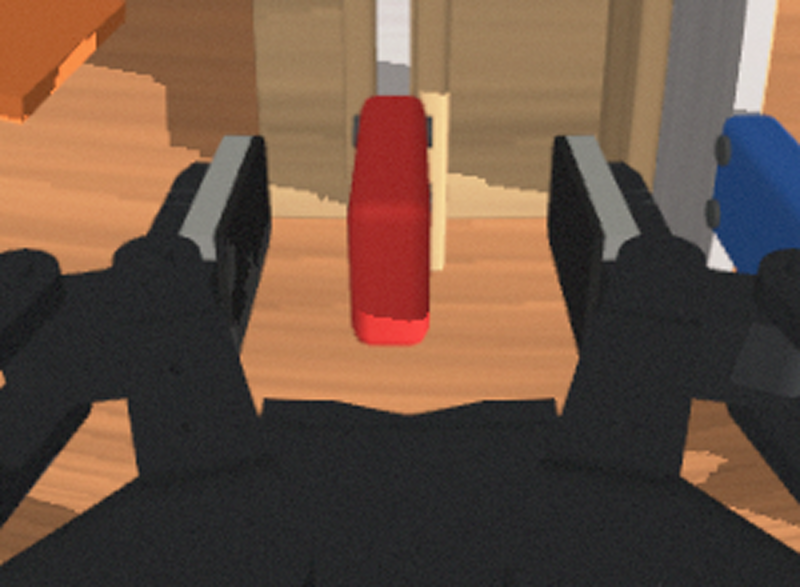

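The red grip stands squarely between the pads at crop (390,220), about 2 mm left of centre, and the blue grip is clear at (760,190). I'll nudge over and close.

Emit:
send_rows:
  plan:
    - {"tx": 0, "ty": -0.007, "tz": 0, "rx": 0, "ry": 0, "rz": 0, "claw": 0.2}
    - {"tx": 0, "ty": 0, "tz": 0, "rx": 0, "ry": 0, "rz": 0, "claw": -1}
    - {"tx": 0, "ty": 0, "tz": 0, "rx": 0, "ry": 0, "rz": 0, "claw": -1}
    - {"tx": 0, "ty": 0, "tz": 0, "rx": 0, "ry": 0, "rz": 0, "claw": -1}
    - {"tx": 0, "ty": 0, "tz": 0, "rx": 0, "ry": 0, "rz": 0, "claw": -1}
    - {"tx": 0, "ty": 0, "tz": 0, "rx": 0, "ry": 0, "rz": 0, "claw": -1}
    - {"tx": 0, "ty": 0, "tz": 0, "rx": 0, "ry": 0, "rz": 0, "claw": -1}
  squeeze: 90

```text
time_s: 7.12
position: [0.4583, -0.2571, 0.0922]
ee_rot: [0.001, -0.023, 1.0, 0.0]
ft_force: [-0.4, 2.0, 7.1]
width: 0.128
grip_force: 87.9
```

```bash
python3 - <<'E'
from h import *
o=robot.get_obs();print(o["position"].round(4),o["ft_force"].round(1),o["moment"].round(2),toolR().round(3).tolist(),o["width"],o["grip_force"])
E
```

```text
[ 0.4583 -0.2571  0.0922] [-0.4  2.   7.1] [0.68 0.11 0.  ] [[-0.999, -0.047, 0.001], [-0.047, 0.999, 0.0], [-0.001, 0.0, -1.0]] 0.12820363301768706 87.94236302375793
```

Emit:
send_rows:
  plan:
    - {"tx": 0, "ty": 0, "tz": -0.05, "rx": 0, "ry": 0, "rz": 0, "claw": -1}
    - {"tx": 0, "ty": 0, "tz": -0.08, "rx": 0, "ry": 0, "rz": 0, "claw": -1}
    - {"tx": 0, "ty": 0, "tz": -0.12, "rx": 0, "ry": 0, "rz": 0, "claw": -1}
    - {"tx": 0, "ty": 0, "tz": -0.15, "rx": 0, "ry": 0, "rz": 0, "claw": -1}
    - {"tx": 0, "ty": 0, "tz": -0.15, "rx": 0, "ry": 0, "rz": 0, "claw": -1}
    - {"tx": 0, "ty": 0, "tz": -0.15, "rx": 0, "ry": 0, "rz": 0, "claw": -1}
    - {"tx": 0, "ty": 0, "tz": -0.1, "rx": 0, "ry": 0, "rz": 0, "claw": -1}
    - {"tx": 0, "ty": 0, "tz": 0, "rx": 0, "ry": 0, "rz": 0, "claw": -1}

```text
time_s: 8.12
position: [0.4586, -0.2579, 0.3343]
ee_rot: [0.002, -0.023, 1.0, -0.001]
ft_force: [-0.5, 0.8, -2.8]
width: 0.132
grip_force: 87.7
```

```bash
cat >> h.py <<'E'
G=np.array([.6118,.1084,.1295]);GR=gateR(.1214);TR=GR@np.diag([-1,1,-1.])
FZ=.0842 # foot beyond TCP
def slotpose(verbose=True):
    "foot centre in slot frame (assumes plate centred on tool) and tilt error"
    o=robot.get_obs();R=toolR();p=GR.T@(o["position"]+R[:,2]*FZ-G)
    e=Ro.from_matrix(TR.T@R).as_rotvec()
    f=GR.T@o["ft_force"];m=GR.T@o["moment"]
    if verbose: print("t",round(float(o["time_s"]),2),"foot mm",(p*1e3).round(1),"rot err",e.round(3),"F slot",f.round(1),"M",m.round(2),"grip",round(float(o["grip_force"])))
    return p
E
python3 - <<'E'
from h import *
o=robot.get_obs();print(o["position"],o["ft_force"])
p=G+GR@np.array([0,0,.03+FZ]);print("pre TCP",p,rel(p,TR))
s=robot.snapshot("wrist");R=toolR()
pl=[(x,y,z) for x in(.035,-.035) for y in(-.003,.003) for z in(.0842,.0092)]+[(x,y,-.036) for x in(.013,-.013) for y in(-.006,.006)]
print(((proj(s,np.array(pl)@R.T+o["position"],True)-[180,150])*4).round().tolist())
cv2.imwrite("pics/h1.png",cv2.resize(s["color"][150:300,180:380],(800,600),interpolation=2))
E
```

```text
[ 0.45862115 -0.2578593   0.33428829] [-0.47355924  0.7791557  -2.84900406]
pre TCP [0.56389221 0.10255525 0.23300035] (array([-0.4055,  1.1847,  0.3355]), array([-0.0123, -0.2755, -0.0463]))
[[394.0, 55.0], [384.0, 160.0], [428.0, 55.0], [434.0, 160.0], [396.0, 418.0], [388.0, 647.0], [427.0, 418.0], [431.0, 647.0], [342.0, 511.0], [471.0, 511.0], [348.0, 727.0], [466.0, 728.0]]
```

View pics/h1.png

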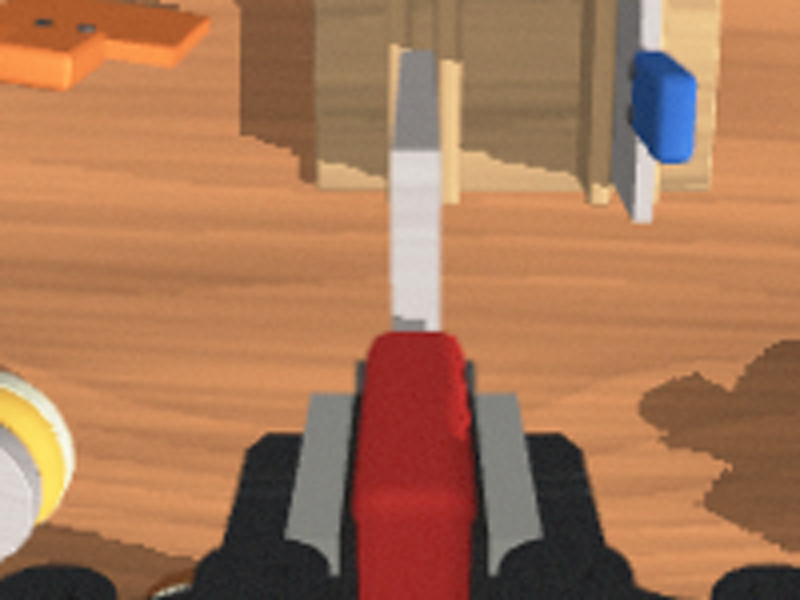

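```bash
python3 - <<'E'
from h import *
o=robot.get_obs();p=G+GR@np.array([.015,-.002,.045+FZ]);print(p,(TR.T@(p-o["position"])/.3).round(4))
E
```

```text
[0.57133636 0.10144861 0.25293424] [-0.3588  1.1417  0.4597]
```

Emit:
send_rows:
  plan:
    - {"tx": 0, "ty": 0, "tz": 0, "rx": -0.0041, "ry": -0.0918, "rz": -0.0154, "claw": -1}
    - {"tx": 0, "ty": 0, "tz": 0, "rx": -0.0041, "ry": -0.0918, "rz": -0.0154, "claw": -1}
    - {"tx": 0, "ty": 0, "tz": 0, "rx": -0.0041, "ry": -0.0918, "rz": -0.0154, "claw": -1}
    - {"tx": -0.0513, "ty": 0.1631, "tz": 0, "rx": 0, "ry": 0, "rz": 0, "claw": -1}
    - {"tx": -0.0513, "ty": 0.1631, "tz": 0, "rx": 0, "ry": 0, "rz": 0, "claw": -1}
    - {"tx": -0.0513, "ty": 0.1631, "tz": 0, "rx": 0, "ry": 0, "rz": 0, "claw": -1}
    - {"tx": -0.0513, "ty": 0.1631, "tz": 0, "rx": 0, "ry": 0, "rz": 0, "claw": -1}
    - {"tx": -0.0513, "ty": 0.1631, "tz": 0, "rx": 0, "ry": 0, "rz": 0, "claw": -1}
    - {"tx": -0.0513, "ty": 0.1631, "tz": 0, "rx": 0, "ry": 0, "rz": 0, "claw": -1}
    - {"tx": -0.0513, "ty": 0.1631, "tz": 0, "rx": 0, "ry": 0, "rz": 0, "claw": -1}

```text
time_s: 9.43
position: [0.5125, 0.0961, 0.3764]
ee_rot: [0.213, -0.059, 0.975, 0.015]
ft_force: [0.5, -0.6, -1.8]
width: 0.126
grip_force: 88.0
```

Emit:
send_rows:
  plan:
    - {"tx": 0, "ty": 0, "tz": 0.15, "rx": 0, "ry": 0, "rz": 0, "claw": -1}
    - {"tx": 0, "ty": 0, "tz": 0.15, "rx": 0, "ry": 0, "rz": 0, "claw": -1}
    - {"tx": 0, "ty": 0, "tz": 0.1, "rx": 0, "ry": 0, "rz": 0, "claw": -1}
    - {"tx": 0, "ty": 0, "tz": 0.06, "rx": 0, "ry": 0, "rz": 0, "claw": -1}
    - {"tx": 0, "ty": 0, "tz": 0, "rx": 0, "ry": 0, "rz": 0, "claw": -1}

```text
time_s: 10.05
position: [0.5691, 0.1018, 0.2494]
ee_rot: [0.212, -0.059, 0.975, 0.015]
ft_force: [-0.2, -0.0, -1.6]
width: 0.129
grip_force: 88.6
```

```bash
python3 - <<'E'
from h import *
import pickle
slotpose();o=robot.get_obs();print(rel(G+GR@np.array([.015,-.002,.045+FZ]),TR))
s=robot.snapshot("wrist");R=toolR();pickle.dump((s,o["position"],R),open("pre.pkl","wb"))
pl=[(.035,y,z) for y in(-.003,.003) for z in(.0842,.0092)]
print("plate",((proj(s,np.array(pl)@R.T+o["position"],True)-[180,120])*4).round().tolist())
sl=np.array([(x,y,0) for x in(-.036,-.01) for y in (-.00375,.00375)])@GR.T+G
print("slot",((proj(s,sl,True)-[180,120])*4).round().tolist())
cv2.imwrite("pics/i1.png",cv2.resize(s["color"][120:270,180:380],(800,600),interpolation=2))
E
```

```text
t 10.05 foot mm [10.7 -1.1 42.8] rot err [-0.003  0.009  0.002] F slot [-0.9 -0.  -1.3] M [-0.02  0.59  0.  ] grip 89
(array([-0.0116, -0.002 , -0.0075]), array([ 0.0021, -0.0057, -0.001 ]))
plate [[393.0, 180.0], [384.0, 284.0], [427.0, 180.0], [434.0, 284.0]]
slot [[397.0, 90.0], [433.0, 90.0], [397.0, 213.0], [433.0, 213.0]]
```

View pics/i1.png

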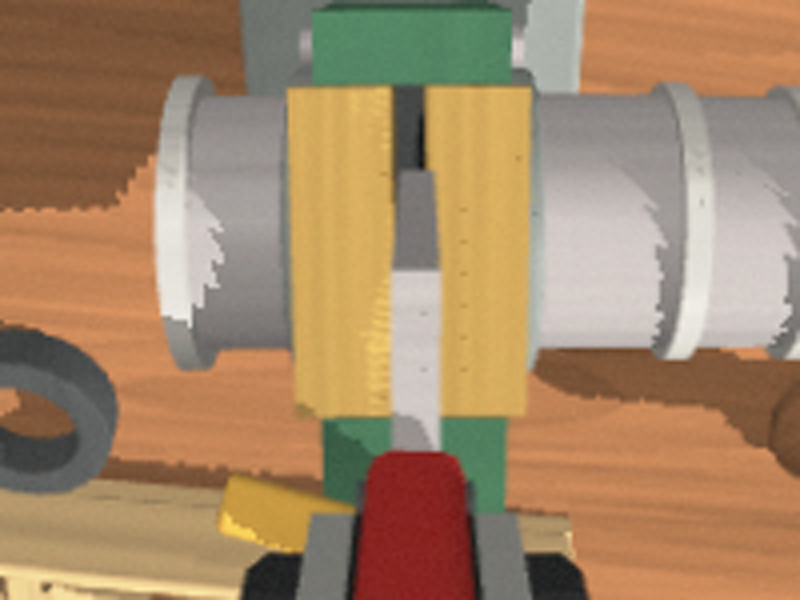

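In this view the slot (crop columns 393–427, centre 410) and the plate foot (centre about 417) show together. After removing the camera bias, the slot sits at y about -2.4 mm in my frame, and the plate is about 1 mm toward slot -x in the hand.

Emit:
send_rows:
  plan:
    - {"tx": 0.032, "ty": -0.004, "tz": 0, "rx": 0.002, "ry": -0.0057, "rz": -0.001, "claw": -1}
    - {"tx": 0, "ty": 0, "tz": 0.05, "rx": 0, "ry": 0, "rz": 0, "claw": -1}
    - {"tx": 0, "ty": 0, "tz": 0.05, "rx": 0, "ry": 0, "rz": 0, "claw": -1}
    - {"tx": 0, "ty": 0, "tz": 0.015, "rx": 0, "ry": 0, "rz": 0, "claw": -1}
    - {"tx": 0, "ty": 0, "tz": 0, "rx": 0, "ry": 0, "rz": 0, "claw": -1}

```text
time_s: 10.72
position: [0.5771, 0.1014, 0.2167]
ee_rot: [0.218, -0.059, 0.974, 0.013]
ft_force: [0.3, 0.0, -1.8]
width: 0.126
grip_force: 88.7
```

```bash
python3 - <<'E'
from h import *
slotpose();s=robot.snapshot("wrist")
c=s["color"][130:205,230:330];cv2.imwrite("pics/i2.png",cv2.resize(c,(800,600),interpolation=2))
slotpose()
E
```

```text
t 10.72 foot mm [ 5.3 -2.7  9.8] rot err [ 0.    -0.005 -0.   ] F slot [-0.4 -0.  -1.7] M [0.01 0.64 0.02] grip 89
t 10.78 foot mm [ 5.6 -2.7 10.1] rot err [ 0.    -0.005 -0.   ] F slot [-0.1 -0.2 -0.8] M [ 0.    0.68 -0.02] grip 89
```

View pics/i2.png

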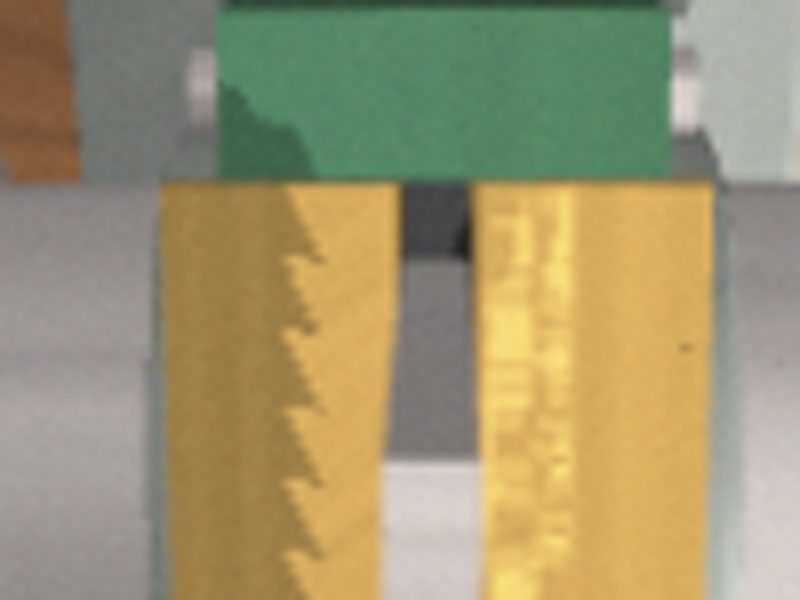

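The foot (columns 401–470) lines up with the slot (401–471) across, and it needs about 4 mm toward slot -x. I'll lower gently and check forces.

Emit:
send_rows:
  plan:
    - {"tx": 0.0135, "ty": 0, "tz": 0.01, "rx": 0, "ry": 0, "rz": 0, "claw": -1}
    - {"tx": 0, "ty": 0, "tz": 0.01, "rx": 0, "ry": 0, "rz": 0, "claw": -1}
    - {"tx": 0, "ty": 0, "tz": 0.01, "rx": 0, "ry": 0, "rz": 0, "claw": -1}
    - {"tx": 0, "ty": 0, "tz": 0.008, "rx": 0, "ry": 0, "rz": 0, "claw": -1}
    - {"tx": 0, "ty": 0, "tz": 0, "rx": 0, "ry": 0, "rz": 0, "claw": -1}

```text
time_s: 11.4
position: [0.5783, 0.1016, 0.2051]
ee_rot: [0.219, -0.059, 0.974, 0.013]
ft_force: [0.3, -0.0, -2.3]
width: 0.127
grip_force: 88.7
```

```bash
python3 -c "
from h import *
slotpose()"
```

```text
t 11.4 foot mm [ 1.5 -2.7 -1.3] rot err [ 0.    -0.005 -0.   ] F slot [-0.7 -0.  -2.2] M [-0.03  0.63  0.02] grip 89
```

No contact yet, so I'll continue slowly.

Emit:
send_rows:
  plan:
    - {"tx": 0, "ty": 0, "tz": 0.007, "rx": 0, "ry": 0, "rz": 0, "claw": -1}
    - {"tx": 0, "ty": 0, "tz": 0.007, "rx": 0, "ry": 0, "rz": 0, "claw": -1}
    - {"tx": 0, "ty": 0, "tz": 0, "rx": 0, "ry": 0, "rz": 0, "claw": -1}

```text
time_s: 11.78
position: [0.5801, 0.1018, 0.2013]
ee_rot: [0.219, -0.059, 0.974, 0.013]
ft_force: [-0.0, -0.8, -1.8]
width: 0.127
grip_force: 88.7
```

```bash
python3 -c "
from h import *
slotpose()"
```

```text
t 11.78 foot mm [ 1.5 -2.7 -5.5] rot err [ 0.    -0.005 -0.   ] F slot [-0.9 -0.7 -1.6] M [0.01 0.65 0.01] grip 89
```

Emit:
send_rows:
  plan:
    - {"tx": 0, "ty": 0, "tz": 0.01, "rx": 0, "ry": 0, "rz": 0, "claw": -1}
    - {"tx": 0, "ty": 0, "tz": 0.015, "rx": 0, "ry": 0, "rz": 0, "claw": -1}
    - {"tx": 0, "ty": 0, "tz": 0.015, "rx": 0, "ry": 0, "rz": 0, "claw": -1}
    - {"tx": 0, "ty": 0, "tz": 0, "rx": 0, "ry": 0, "rz": 0, "claw": -1}

```text
time_s: 12.28
position: [0.585, 0.1024, 0.19]
ee_rot: [0.218, -0.059, 0.974, 0.013]
ft_force: [-1.4, 0.3, -2.2]
width: 0.127
grip_force: 88.7
```

```bash
python3 -c "
from h import *
slotpose()"
```

```text
t 12.28 foot mm [  1.2  -2.7 -17.8] rot err [ 0.    -0.005 -0.   ] F slot [-2.2  0.4 -1.4] M [ 0.09  0.62 -0.01] grip 89
```

Emit:
send_rows:
  plan:
    - {"tx": 0.002, "ty": 0, "tz": 0.02, "rx": 0, "ry": 0, "rz": 0, "claw": -1}
    - {"tx": 0, "ty": 0, "tz": 0.025, "rx": 0, "ry": 0, "rz": 0, "claw": -1}
    - {"tx": 0, "ty": 0, "tz": 0.025, "rx": 0, "ry": 0, "rz": 0, "claw": -1}
    - {"tx": 0, "ty": 0, "tz": 0.01, "rx": 0, "ry": 0, "rz": 0, "claw": -1}
    - {"tx": 0, "ty": 0, "tz": 0, "rx": 0, "ry": 0, "rz": 0, "claw": -1}

```text
time_s: 12.9
position: [0.5947, 0.1035, 0.1683]
ee_rot: [0.218, -0.059, 0.974, 0.013]
ft_force: [-0.1, -0.7, -2.3]
width: 0.128
grip_force: 88.5
```

```bash
python3 -c "
from h import *
slotpose()"
```

```text
t 12.9 foot mm [  0.9  -2.8 -41.7] rot err [ 0.    -0.005 -0.   ] F slot [-1.1 -0.7 -2. ] M [-0.13  0.8   0.04] grip 89
```

Emit:
send_rows:
  plan:
    - {"tx": 0, "ty": 0, "tz": 0.02, "rx": 0, "ry": 0, "rz": 0, "claw": -1}
    - {"tx": 0, "ty": 0, "tz": 0.02, "rx": 0, "ry": 0, "rz": 0, "claw": -1}
    - {"tx": 0, "ty": 0, "tz": 0.02, "rx": 0, "ry": 0, "rz": 0, "claw": -1}
    - {"tx": 0, "ty": 0, "tz": 0.02, "rx": 0, "ry": 0, "rz": 0, "claw": -1}
    - {"tx": 0, "ty": 0, "tz": 0, "rx": 0, "ry": 0, "rz": 0, "claw": -1}

```text
time_s: 13.52
position: [0.605, 0.1049, 0.1463]
ee_rot: [0.218, -0.059, 0.974, 0.013]
ft_force: [1.0, 0.0, -4.1]
width: 0.128
grip_force: 88.6
```

```bash
python3 -c "
from h import *
slotpose()"
```

```text
t 13.53 foot mm [  1.   -2.7 -65.9] rot err [ 0.    -0.005 -0.   ] F slot [-0.8 -0.1 -4.1] M [0.01 0.59 0.06] grip 89
```

Emit:
send_rows:
  plan:
    - {"tx": 0, "ty": 0, "tz": 0.01, "rx": 0, "ry": 0, "rz": 0, "claw": -1}
    - {"tx": 0, "ty": 0, "tz": 0.008, "rx": 0, "ry": 0, "rz": 0, "claw": -1}
    - {"tx": 0, "ty": 0, "tz": 0.005, "rx": 0, "ry": 0, "rz": 0, "claw": -1}
    - {"tx": 0, "ty": 0, "tz": 0, "rx": 0, "ry": 0, "rz": 0, "claw": -1}

```text
time_s: 14.02
position: [0.6079, 0.1052, 0.1422]
ee_rot: [0.219, -0.059, 0.974, 0.013]
ft_force: [-14.2, -1.5, 20.2]
width: 0.128
grip_force: 93.0
```

```bash
python3 -c "
from h import *
slotpose()"
```

```text
t 14.03 foot mm [  2.1  -2.7 -70.9] rot err [ 0.    -0.007 -0.   ] F slot [-4.4  0.2 24.3] M [0.07 1.9  0.1 ] grip 93
```

Emit:
send_rows:
  plan:
    - {"tx": 0.003, "ty": 0, "tz": 0.004, "rx": 0, "ry": 0, "rz": 0, "claw": -1}
    - {"tx": 0, "ty": 0, "tz": 0, "rx": 0, "ry": 0, "rz": 0, "claw": -1}

```text
time_s: 14.28
position: [0.608, 0.1052, 0.1422]
ee_rot: [0.22, -0.059, 0.974, 0.013]
ft_force: [-22.9, -2.9, 35.0]
width: 0.128
grip_force: 95.9
```

```bash
python3 -c "
from h import *
slotpose()"
```

```text
t 14.28 foot mm [  2.4  -2.7 -71. ] rot err [ 0.001 -0.009 -0.   ] F slot [-6.1 -0.1 41.5] M [0.09 2.51 0.09] grip 96
```

The plate is bottomed: stiff at 41 N, x and y within range, catch untouched. I'll relax, release and back off along the slot axis.

Emit:
send_rows:
  plan:
    - {"tx": 0, "ty": 0, "tz": -0.008, "rx": 0, "ry": 0, "rz": 0, "claw": -1}
    - {"tx": 0, "ty": 0, "tz": 0, "rx": 0, "ry": 0, "rz": 0, "claw": 0}
    - {"tx": 0, "ty": 0, "tz": 0, "rx": 0, "ry": 0, "rz": 0, "claw": 0}
    - {"tx": 0, "ty": 0, "tz": 0, "rx": 0, "ry": 0, "rz": 0, "claw": 0}
    - {"tx": 0, "ty": 0, "tz": -0.05, "rx": 0, "ry": 0, "rz": 0, "claw": 0}
    - {"tx": 0, "ty": 0, "tz": -0.1, "rx": 0, "ry": 0, "rz": 0, "claw": 0}
    - {"tx": 0, "ty": 0, "tz": -0.1, "rx": 0, "ry": 0, "rz": 0, "claw": 0}
    - {"tx": 0, "ty": 0, "tz": 0, "rx": 0, "ry": 0, "rz": 0, "claw": 0}

```text
time_s: 15.28
position: [0.5756, 0.1012, 0.2125]
ee_rot: [0.221, -0.059, 0.973, 0.013]
ft_force: [1.1, -0.3, -0.1]
width: 0.498
grip_force: 0.0
```

```bash
python3 - <<'E'
from h import *
import pickle
slotpose();o=robot.get_obs();print(o["joints"].round(2),o["width"])
p=G+GR@np.array([.065,-.002,.085]);a=np.radians(-40) # tool z is down: ccw from above = negative
R=TR@Ro.from_rotvec([0,0,a]).as_matrix();print("tool y angle",np.degrees(np.arctan2(*(GR.T@R[:,1])[[1,0]])),rel(p,R))
s=robot.snapshot("wrist");pickle.dump(s,open("k.pkl","wb"))
K=np.array([(0,0,42),(35,-2,3),(-35,-2,3),(65,-2,42)])/1e3@GR.T+G
print(proj(s,K,True).round())
cv2.imwrite("pics/k.png",cv2.resize(s["color"][130:330,150:416],(798,600),interpolation=2))
E
```

```text
t 15.28 foot mm [ 2.5 -2.8  6.6] rot err [ 0.001 -0.01  -0.   ] F slot [ 0.9 -0.4 -0.5] M [ 0.01  0.42 -0.01] grip 0
[ 0.03  0.09 -0.58  0.45  0.04 -0.09] 0.4975971370765916
tool y angle 130.0 (array([-0.2108,  0.0026,  0.0213]), array([-0.0026,  0.006 , -0.4442]))
[[287. 226.]
 [284. 250.]
 [284. 160.]
 [284. 311.]]
```

View pics/k.png

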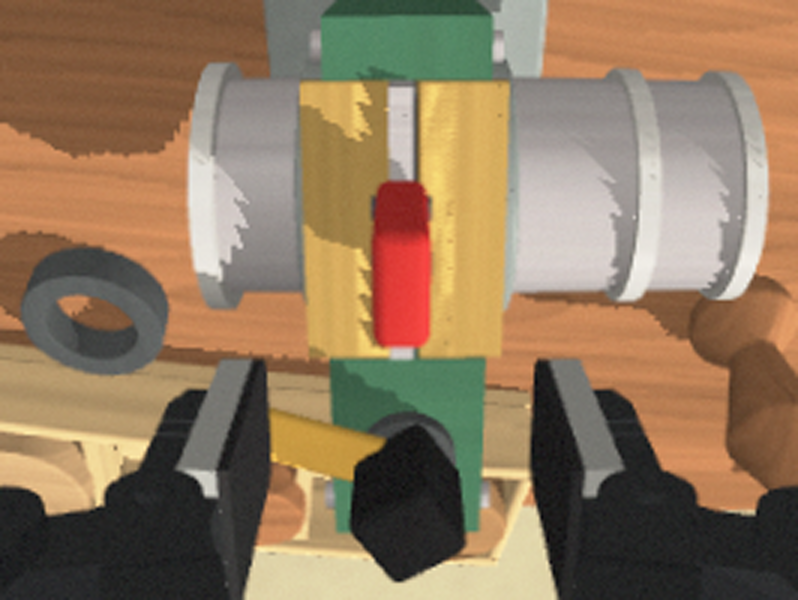

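The plate sits home: its shoulder is almost flush with the brass, the red grip is at crop (402,265) and the arm is still open. The knob top is near crop (408,525), within 2 mm of the prediction. I'll turn to its flats and move over it.

Emit:
send_rows:
  plan:
    - {"tx": 0, "ty": 0, "tz": 0, "rx": -0.0007, "ry": 0.0015, "rz": -0.111, "claw": 0}
    - {"tx": 0, "ty": 0, "tz": 0, "rx": -0.0007, "ry": 0.0015, "rz": -0.111, "claw": 0}
    - {"tx": 0, "ty": 0, "tz": 0, "rx": -0.0007, "ry": 0.0015, "rz": -0.111, "claw": 0}
    - {"tx": 0, "ty": 0, "tz": 0, "rx": -0.0007, "ry": 0.0015, "rz": -0.111, "claw": 0}
    - {"tx": -0.082, "ty": -0.067, "tz": 0.02, "rx": 0, "ry": 0, "rz": 0, "claw": 0}
    - {"tx": -0.082, "ty": -0.067, "tz": 0, "rx": 0, "ry": 0, "rz": 0, "claw": 0}
    - {"tx": 0, "ty": 0, "tz": 0, "rx": 0, "ry": 0, "rz": 0, "claw": 0}

```text
time_s: 16.2
position: [0.6364, 0.1093, 0.2305]
ee_rot: [0.206, -0.389, 0.896, -0.061]
ft_force: [-0.0, 0.1, -0.8]
width: 0.503
grip_force: 0.0
```

```bash
cat >> h.py <<'E'
def knob(z,ang):
    o=robot.get_obs();R=toolR();p=GR.T@(o["position"]-G)
    Rt=TR@Ro.from_rotvec([0,0,np.radians(ang)]).as_matrix()
    print("t",round(float(o["time_s"]),2),"TCP slot mm",(p*1e3).round(1),"F",(GR.T@o["ft_force"]).round(1),"M",(GR.T@o["moment"]).round(2),"w",o["width"].round(3),"grip",o["grip_force"].round(),"y ang",np.degrees(np.arctan2(*(GR.T@R[:,1])[[1,0]])).round(1),rel(G+GR@np.array([.065,-.002,z]),Rt))
E
python3 -c "
from h import *
knob(.0165,-40)
s=robot.snapshot('wrist')
hsv=s['color'].max(2);m=(hsv<60)
K=np.array([(65,-2,43)])/1e3@GR.T+G;print(proj(s,K,True))"
```

```text
Traceback (most recent call last):
  File "h.py", line 51, in knob
    print("t",round(float(o["time_s"]),2),"TCP slot mm",(p*1e3).round(1),"F",(GR.T@o["ft_force"]).round(1),"M",(GR.T@o["moment"]).round(2),"w",o["width"].round(3),"grip",o["grip_force"].round(),"y ang",np.degrees(np.arctan2(*(GR.T@R[:,1])[[1,0]])).round(1),rel(G+GR@np.array([.065,-.002,z]),Rt))
                                                                                                                                               ^^^^^^^^^^^^^^^^
AttributeError: 'float' object has no attribute 'round'
```

```bash
sed -i 's/o\["width"\].round(3)/round(float(o["width"]),3)/; s/o\["grip_force"\].round()/round(float(o["grip_force"]))/' h.py
python3 -c "
from h import *
knob(.0165,-40)"
```

```text
t 16.2 TCP slot mm [64.9 -2.  81.2] F [-0.4  0.1 -0.7] M [-0.04  0.43 -0.01] w 0.503 grip 0 y ang 130.0 (array([-0.0009, -0.0007,  0.2156]), array([ 0.0018, -0.0015, -0.0003]))
```

Emit:
send_rows:
  plan:
    - {"tx": 0, "ty": 0, "tz": 0.09, "rx": 0, "ry": 0, "rz": 0, "claw": 0}
    - {"tx": 0, "ty": 0, "tz": 0.06, "rx": 0, "ry": 0, "rz": 0, "claw": 0}
    - {"tx": 0, "ty": 0, "tz": 0.04, "rx": 0, "ry": 0, "rz": 0, "claw": 0}
    - {"tx": 0, "ty": 0, "tz": 0.025, "rx": 0, "ry": 0, "rz": 0, "claw": 0}
    - {"tx": 0, "ty": 0, "tz": 0, "rx": 0, "ry": 0, "rz": 0, "claw": 0}

```text
time_s: 16.82
position: [0.6611, 0.1125, 0.1714]
ee_rot: [0.205, -0.389, 0.896, -0.06]
ft_force: [-0.9, 0.0, 0.4]
width: 0.499
grip_force: 0.0
```

```bash
python3 -c "
from h import *
knob(.0165,-40)"
```

```text
t 16.82 TCP slot mm [62.6 -1.9 17.1] F [-0.6  0.1  0.8] M [-0.01  0.45  0.01] w 0.499 grip 0 y ang 130.0 (array([-0.006 , -0.0056,  0.0019]), array([ 0.0025, -0.0022, -0.0004]))
```

Emit:
send_rows:
  plan:
    - {"tx": -0.006, "ty": -0.0056, "tz": 0, "rx": 0, "ry": 0, "rz": 0, "claw": 0}
    - {"tx": 0, "ty": 0, "tz": 0, "rx": 0, "ry": 0, "rz": 0, "claw": -1}
    - {"tx": 0, "ty": 0, "tz": 0, "rx": 0, "ry": 0, "rz": 0, "claw": -1}
    - {"tx": 0, "ty": 0, "tz": 0, "rx": 0, "ry": 0, "rz": 0, "claw": -1}
    - {"tx": 0, "ty": 0, "tz": 0, "rx": 0, "ry": 0, "rz": 0, "claw": -1}
    - {"tx": 0, "ty": 0, "tz": 0, "rx": 0, "ry": 0, "rz": 0, "claw": -1}
  squeeze: 50

```text
time_s: 17.58
position: [0.6621, 0.1138, 0.1728]
ee_rot: [0.205, -0.39, 0.896, -0.059]
ft_force: [-8.8, 3.8, 4.8]
width: 0.248
grip_force: 48.9
```

```bash
python3 -c "
from h import *
knob(.0165,-40)"
```

```text
t 17.57 TCP slot mm [64.2 -0.7 17.9] F [-5.5  4.9  7.9] M [0.99 1.36 0.01] w 0.248 grip 49 y ang 130.0 (array([ 0.0007, -0.0051,  0.0046]), array([ 0.004 , -0.0018,  0.0002]))
```

Emit:
send_rows:
  plan:
    - {"tx": 0, "ty": 0.005, "tz": -0.003, "rx": 0, "ry": 0, "rz": 0, "claw": -1}
    - {"tx": 0, "ty": 0, "tz": 0, "rx": 0, "ry": 0, "rz": 0.08, "claw": -1}
    - {"tx": 0, "ty": 0, "tz": 0, "rx": 0, "ry": 0, "rz": 0.08, "claw": -1}
    - {"tx": 0, "ty": 0, "tz": 0, "rx": 0, "ry": 0, "rz": 0.08, "claw": -1}
    - {"tx": 0, "ty": 0, "tz": 0, "rx": 0, "ry": 0, "rz": 0.08, "claw": -1}
    - {"tx": 0, "ty": 0, "tz": 0, "rx": 0, "ry": 0, "rz": 0, "claw": -1}

```text
time_s: 18.32
position: [0.6621, 0.1137, 0.173]
ee_rot: [0.214, -0.154, 0.965, -0.008]
ft_force: [4.0, 2.0, -6.6]
width: 0.246
grip_force: 50.9
```

```bash
python3 -c "
from h import *
knob(.0165,-40)"
```

```text
t 18.32 TCP slot mm [64.2 -0.8 18. ] F [ 1.1  1.5 -7.8] M [ 0.09  0.16 -0.05] w 0.246 grip 51 y ang 101.2 (array([-0.0019, -0.0043,  0.0051]), array([ 0.0018, -0.0026, -0.3198]))
```

Emit:
send_rows:
  plan:
    - {"tx": 0, "ty": 0, "tz": 0.002, "rx": 0, "ry": 0, "rz": 0.09, "claw": -1}
    - {"tx": 0, "ty": 0, "tz": 0, "rx": 0, "ry": 0, "rz": 0.09, "claw": -1}
    - {"tx": 0, "ty": 0, "tz": 0, "rx": 0, "ry": 0, "rz": 0.09, "claw": -1}
    - {"tx": 0, "ty": 0, "tz": 0, "rx": 0, "ry": 0, "rz": 0.09, "claw": -1}
    - {"tx": 0, "ty": 0, "tz": 0, "rx": 0, "ry": 0, "rz": 0.09, "claw": -1}
    - {"tx": 0, "ty": 0, "tz": 0, "rx": 0, "ry": 0, "rz": 0.09, "claw": -1}
    - {"tx": 0, "ty": 0, "tz": 0, "rx": 0, "ry": 0, "rz": 0, "claw": -1}

```text
time_s: 19.2
position: [0.6621, 0.1133, 0.1729]
ee_rot: [0.198, 0.255, 0.943, 0.081]
ft_force: [-2.6, -1.6, 1.6]
width: 0.246
grip_force: 52.3
```

```bash
python3 -c "
from h import *
knob(.0165,40)"
```

```text
t 19.2 TCP slot mm [64.1 -1.2 17.9] F [-1.8 -1.3  2.6] M [-0.3   1.01 -0.07] w 0.246 grip 52 y ang 52.7 (array([-0.004 , -0.0004,  0.0048]), array([-0.0019, -0.0025,  0.0305]))
```

The knob has turned about 77° and is past the crest. I'll nudge to the stop, release and retract.

Emit:
send_rows:
  plan:
    - {"tx": 0, "ty": 0, "tz": 0, "rx": 0, "ry": 0, "rz": 0.04, "claw": -1}
    - {"tx": 0, "ty": 0, "tz": 0, "rx": 0, "ry": 0, "rz": 0, "claw": -1}
    - {"tx": 0, "ty": 0, "tz": 0, "rx": 0, "ry": 0, "rz": 0, "claw": 0}
    - {"tx": 0, "ty": 0, "tz": 0, "rx": 0, "ry": 0, "rz": 0, "claw": 0}
    - {"tx": 0, "ty": 0, "tz": 0, "rx": 0, "ry": 0, "rz": 0, "claw": 0}
    - {"tx": 0, "ty": 0, "tz": -0.05, "rx": 0, "ry": 0, "rz": 0, "claw": 0}
    - {"tx": 0, "ty": 0, "tz": -0.12, "rx": 0, "ry": 0, "rz": 0, "claw": 0}
    - {"tx": 0, "ty": 0, "tz": -0.15, "rx": 0, "ry": 0, "rz": 0, "claw": 0}
    - {"tx": 0, "ty": 0, "tz": -0.15, "rx": 0, "ry": 0, "rz": 0, "claw": 0}
    - {"tx": 0, "ty": 0, "tz": 0, "rx": 0, "ry": 0, "rz": 0, "claw": 0}

```text
time_s: 20.45
position: [0.6047, 0.1066, 0.3061]
ee_rot: [0.199, 0.286, 0.933, 0.089]
ft_force: [0.0, -0.2, -0.1]
width: 0.503
grip_force: 0.0
```

```bash
python3 - <<'E'
from h import *
knob(.0165,40)
# numeric check: yellow-arm pixels in the wrist and top views, against the arm at joint 0 / 1.4
for n in("wrist","scene","top"):
    s=robot.snapshot(n);fi=n=="wrist"
    hsv=cv2.cvtColor(s["color"],cv2.COLOR_BGR2HSV)
    for j in(0,1.0,1.4):
        th=np.radians(-100)-j;P=np.array([(65+r*np.cos(th),-2+r*np.sin(th),12) for r in(20,28,36,42)])/1e3@GR.T+G
        uv=proj(s,P,fi).round().astype(int);print(n,j,uv[-1],[hsv[v,u].tolist() if 0<=v<420 and 0<=u<560 else None for u,v in uv])
    P=np.array([(0,-2.7,48),(-30,-2.7,3)])/1e3@GR.T+G;print("grip/shoulder",[(hsv[v,u]).tolist() for u,v in proj(s,P,fi).round().astype(int)])
E
```

```text
t 20.45 TCP slot mm [ 68.1  -1.  163.1] F [-0.  -0.2 -0.1] M [-0.02  0.47  0.04] w 0.503 grip 0 y ang 49.0 (array([ 0.0064, -0.0103,  0.4888]), array([ 0.0013,  0.0013, -0.011 ]))
wrist 0 [241 210] [[13, 141, 174], [13, 144, 175], [13, 140, 175], [12, 142, 172]]
wrist 1.0 [238 168] [[71, 102, 90], [70, 100, 87], [20, 141, 146], [19, 146, 140]]
wrist 1.4 [249 154] [[21, 167, 236], [21, 170, 236], [21, 166, 238], [21, 164, 241]]
grip/shoulder [[1, 193, 219], [9, 13, 196]]
scene 0 [331 202] [[67, 74, 124], [70, 90, 116], [70, 91, 104], [67, 80, 96]]
scene 1.0 [326 196] [[22, 177, 215], [18, 101, 179], [18, 101, 174], [13, 27, 168]]
scene 1.4 [327 192] [[22, 153, 237], [22, 148, 250], [22, 151, 251], [22, 140, 234]]
grip/shoulder [[3, 182, 228], [16, 41, 205]]
top 0 [253 172] [[59, 62, 82], [20, 48, 95], [83, 13, 155], [65, 10, 149]]
top 1.0 [246 184] [[20, 150, 134], [52, 63, 77], [19, 140, 126], [20, 139, 127]]
top 1.4 [241 186] [[15, 98, 57], [20, 170, 216], [20, 170, 216], [19, 167, 208]]
grip/shoulder [[11, 64, 44], [19, 51, 109]]
```

```bash
python3 -c "
from station import robot
print(robot.sign_off())"
```

```text
the job is handed in; nothing more can be done
None
```

I slid the red-gripped plate fully home in the gate slot, turned the yellow catch past its detent to its locked position, and handed the job in at about 20.6 s; the sign-off returned no verdict, but the final images show the arm over the plate.

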